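# Bring the rim gauge over a bisque beaker and hold it

## Robot

A 6-joint arm with a two-finger parallel gripper is mounted at the origin on the work surface. World frame = base frame: x ahead of the robot, y to its left, z up, the work surface at z = 0. Lengths are in mm, angles in rad, forces in N, time in s.
With the tool pointing down it reaches from about 275 to 1000 mm from the base axis. Payload 8.4 kg.
Tool frame: the origin (TCP) lies at the very end of the fingers, on their centre line; the grasp point (between the pads) lies 19 mm behind it; z points along the fingers, y is the direction in which the jaws open and shut (so a half turn about z gives the same grasp; the last joint's range is limited). The gripper opens to 85 mm and grips with 20 to 120 N. Pads are 22 mm wide; open, the fingers measure 114 mm over their backs; the gripper's body (76 mm by 85 mm) begins 54 mm behind the grasp point. The pads swing forward as they close: fully open they stand 13 mm farther back than shut.
Start: joints at [-1.292, 0.353, 1.633, -0, 1.155, -0.002], TCP at [173.201, -600.524, 231.281] pointing down, gripper open.
Joint ranges: [-2.63, 2.63], [-0.92, 2.1], [0.06, 2.66], [-1.3, 4.44], [0, 2.69], [-3.02, 3.02]. Speed limits (rad/s): [2.22, 2.22, 2.79, 3.14, 3.14, 3.14].

## Interface

Orientations are given as [roll, pitch, yaw] about the fixed x, y, z axes, in that order (R = Rz(yaw) Ry(pitch) Rx(roll)).
In Python, from rig import r gives the robot as it stands.
- The arm moves only by the tool move_arm, never from a script. Its argument "increments" is a list of rows, each an object of numbers: "tx", "ty", "tz": the shift along the tool's x, y, z in cm; "rx", "ry", "rz": the turn, a rotation vector about the tool's x, y, z in degrees; "gripper": the gripper's target within -1 to 1 (fully open at 1, half-way at 0, shut at -1). A call has 1 to 12 rows; each row shifts and turns the commanded pose from where the row before left it, along the tool's axes as they then stand; what a row does not reach is not made up. A row lasts 1/10 s, in which the tool goes at most 50 mm and 8.59 degrees, less where a joint would pass 70% of its speed; a pose out of reach is approached as far as the arm can. A call is refused whole if a number of a shift passes 5 or a number of a turn 8.59, either way. A call with a gripper value outside its range is refused whole. The fingers move at their own pace and stop on an object; "squeeze" is the grip in N (left out, the last holds). Time passes only in rows, so rows that do not move let the fingers close. It gives the time, the measured TCP pose, the force and the opening at its end, in the units of the state.
- r.sense(): the state, without advancing time (a new reading comes with each control period).
- r.grab_frame(name): name is "scene" or "top" or "wrist"; returns (picture, depth): 420x560x3 uint8, red, green, blue; 420x560 float32, mm along the optical axis (not along the pixel's ray), 0 where there is no reading.
- r.camera_model(name): a dict with "fx", "fy", "cx", "cy" (pixels), "R" (3x3) and "t" (3): a world point X has camera coordinates R X + t; the wrist camera has in their place "hand_eye" (4x4, takes a point from camera to tool coordinates, whose origin is the TCP and whose axes are the flange's). Camera axes: x right, y down, z forward; pixel columns grow to the right and rows downward; lengths in mm; the calibration is good to about 2 mm. A picture is of the moment at which its call begins: read the wrist's pose just before it. camera_model takes no time and is no camera call.
- r.sign_off(): hands the job in, once; it reports no verdict.
Trained networks look in the newest picture that a camera, given by its name, has taken for a name from the list of things; names that differ only in an ending like _2 or _b are one class to them, and where a whole thing is asked for, a point or a joint stands for the part that bears it (a point fixed in the world has none). Each returns a list of dicts, best first, with "confidence" (0 to 1); they miss things now and then, are a little off and sometimes report something else, mostly with a low value. They report only what shows in the picture. A call takes as long as a camera call.
- r.cut_out(query, camera): "mask" (420x560 bool, what is visible of it) and "bbox" ([left, top, right, bottom] in pixels, round what is visible of it).
- r.place_of(query, camera): "location" ([row, column] in pixels: a listed point, or the origin of a listed thing).
The state is a dict: "clock": time; "qpos": joint angles; "qvel": joint speeds; "joint_efforts": joint torques, N m; "eef_pos": TCP position; "tcp_rot": TCP orientation; "contact_force": force on the tool from outside, world axes, zero at the start; "wrist_torque": the same for the moment, N m; "opening": opening from 0.0 (shut) to 1.0 (fully open).
Only numpy, scipy, OpenCV 4.12 (cv2) and the standard library are available. Lean on these libraries where they do the work, as an engineer would, in place of code of your own. Each camera call takes 0.05 s, during which the arm holds its last target. There are 200 camera calls.

## Task

Stand the plain straight-sided bisque beaker (no handle) upright in the middle of the round cork pad of the rim gauge and let go of it; it is brittle, so grip it lightly and set it down gently. Then take the gauge's upright wooden handle and pull the sprung slide out until its pointer is in line with the upright steel mark, so that the ruler lies across the beaker, and finish while still holding the handle there: the spring takes the slide back if you let go. Leave the other pots and tools where they are.

Things in the scene. Friction and masses are not known exactly. Their poses are not given: they have to be found in the camera images.
- beaker: brittle fired-clay beaker, straight-sided, buff, no handle, open top, loose; 80 mm high, outer diameter 52 mm at foot, 56 mm at rim, wall 5 mm, about 0.16 kg. Origin: centre of its underside, z up. Never grip it with more than about 40 N per finger (20 N is ample) nor press it on the pad with more than about 40 N.
- pad_top (a point): centre of the top of the round cork pad (84 mm across, 4 mm thick), about 22 mm above the table, where the beaker is to stand. It is fixed on the gauge's plywood board (280 x 255 x 18 mm), at a different place along it each time. Axes: x parallel to the rail, pointing away from the robot; y left, towards the rail (its centre line is 100 mm off); z up.
- mark (a point): the mark: inner top edge of a thin upright steel fin (4 mm thick in x, 10 wide, 46 tall) on the end of a steel strip from the pad, just outside the rail, 146 mm to the +y side of the pad's centre and level with it in x, 64 mm above the table. Axes as pad_top.
- pointer (a point): tip of the slide's pointer, a steel blade 4 mm thick on the slide's outer (+y) side, 58 mm above the table; it rides with the slide and passes 4 mm inside the fin. Pointer and mark are in line when their positions agree along pad_top's x.
- handle (a point): upright round wooden handle on the slide, diameter 20 mm, 64 mm tall. This point: centre of its foot, 119 mm above the table, 42 mm to the -y side of the pointer and level with it in x; rides with the slide. At its foot a steel ruler (20 mm wide, 5 thick, top at 119 mm) reaches 142 mm to the -y side; it passes 12 mm above the beaker's rim.
- slide (a joint): how far the slide is pulled out, m: 0 at home, where its spring keeps it, at most 0.160; grows as the handle is pulled in the -x direction of pad_top, towards the robot. The mark lies about 0.085 to 0.125 out. The spring pulls back with 2.5 N at home, 0.5 N more every 10 mm; friction 0.4 N.
- mug: bystander: bisque mug, radius 40, 75 high, one loop handle; sizes in mm; origin at the middle of its underside; leave alone
- bowl: bystander: low round bisque bowl, radius 55, 50 high mm; origin at the middle of its underside; leave alone
- glaze_jar: bystander: white closed jar, radius 32, 85 high mm; origin at the middle of its underside; leave alone
- tub: bystander: flat round yellow tub, radius 36, 27 high mm; origin at the middle of its underside; leave alone
- scraper: bystander: flat red plastic scraper, 100 x 55 x 8 mm; origin at the middle of its underside; leave alone
- model_tool: bystander: thin wooden modelling stick, 175 long, 9 thick mm; origin at the middle of its underside; leave alone
- pad: the pad's piece as a whole (cork disc, strip and fin); origin at the centre of the underside of the disc, 4 mm under pad_top, same axes

How it is judged (in metres and radians):
On the way, in this order (a step that is already met when the one before it is completed fails the run):
1. the beaker stands upright on the cork pad, released, with the slide still at home (horizontal distance between beaker and pad_top below 0.012 m and z of beaker in the frame of pad_top between -0.005 and 0.005 m and angle between beaker's own z axis and vertical below 0.1 rad and linear speed of beaker below 0.02 m/s and contact force between beaker and the fingers below 0.1 N and value of joint slide below 0.015 m), for 0.2 s.
2. the slide is pulled by its handle until the pointer is in line with the mark (x of pointer in the frame of mark between -0.005 and 0.005 m and velocity of joint slide between -0.01 and 0.01 m/s and contact force between the fingers and slide above 1 N), for 0.5 s.
At the end, for the whole second after the job is handed in: The beaker stands upright and free on the cork pad, its centre within 12 mm of the pad's centre; the slide's pointer is within 5 mm of the mark along the rail and still; the gripper's fingers are still holding the handle (over 1 N) (all of step 2 and horizontal distance between beaker and pad_top below 0.012 m and z of beaker in the frame of pad_top between -0.005 and 0.005 m and angle between beaker's own z axis and vertical below 0.1 rad and linear speed of beaker below 0.02 m/s and contact force between beaker and the fingers below 0.1 N); the arm keeps its last pose, push and grip.
It fails at once if the beaker is gripped too hard (over 80 N summed over both fingers) (contact force between beaker and the fingers above 80 N).
It fails at once if the beaker is banged or pressed on the gauge's pad (over 40 N) (contact force between beaker and pad above 40 N).
It fails at once if the beaker is tipped over (angle between beaker's own z axis and vertical above 0.7 rad).
It fails at once if another pot or tool is moved by more than 25 mm (distance of any of mug, bowl, glaze_jar, tub, scraper, model_tool from where it was at the start of the episode above 0.025 m).
It also fails if it takes over 48 s, if anything falls off the work surface, if the arm or the gripper's body presses on something with over 40 N, if the wrist force passes 120 N, or if a joint passes its speed limit or range.

## Working session

There is one attempt and no reset: what is moved stays moved. The work goes in short steps, Python scripts to look and compute and a tool call to move; the robot and the scene stay as the last step left them, time stands still between calls to the robot, and variables do not carry over. Pictures are saved under pics/ and viewed, about 8 in all and at most 12, crops included, and the job is handed in when it is done.

Besides the shell and the picture viewer there is one more tool, called after "Call:" as name(argument=value, ...) on one line, values as JSON. move_arm: Moves the arm, as the interface text tells. Its arguments: {"type":"object","properties":{"increments":{"type":"array","items":{"type":"object","properties":{"tx":{"type":"number"},"ty":{"type":"number"},"tz":{"type":"number"},"rx":{"type":"number"},"ry":{"type":"number"},"rz":{"type":"number"},"gripper":{"type":"number"}}}},"squeeze":{"type":"number"}},"required":["increments"]}

```bash
mkdir -p pics
cat > h.py <<'E'
import numpy as np, cv2
from rig import r
from scipy.spatial.transform import Rotation as Ro
def T():
    s=r.sense(); M=np.eye(4); M[:3,:3]=Ro.from_euler('xyz',s['tcp_rot']).as_matrix(); M[:3,3]=s['eef_pos']; return M
def cam(n,M=None):
    c=r.camera_model(n)
    if 'hand_eye' in c: W=(T() if M is None else M)@np.array(c['hand_eye'])
    else:
        W=np.eye(4); W[:3,:3]=np.array(c['R']).T; W[:3,3]=-W[:3,:3]@np.array(c['t'])
    return c,W
def ray(n,row,col,z,M=None):
    "intersection of pixel ray with world height z"
    c,W=cam(n,M); d=W[:3,:3]@np.array([(col-c['cx'])/c['fx'],(row-c['cy'])/c['fy'],1]); o=W[:3,3]
    return o+d*(z-o[2])/d[2]
def pts(n,depth,mask,M=None):
    c,W=cam(n,M); v,u=np.nonzero(mask&(depth>0)); d=depth[v,u]
    P=np.c_[(u-c['cx'])/c['fx']*d,(v-c['cy'])/c['fy']*d,d]
    return P@W[:3,:3].T+W[:3,3]
def save(n,im): cv2.imwrite('pics/'+n+'.png',im[:,:,::-1])
E
python3 - <<'E'
from h import *
np.set_printoptions(precision=1,suppress=True)
print(r.sense())
for n in ['top','scene']:
    im,d=r.grab_frame(n); save(n+'0',im); print(n,cam(n)[1])
    for q,z in [('beaker',0),('pad_top',22),('mark',64),('pointer',58),('handle',119),('mug',0),('bowl',0),('glaze_jar',0),('tub',0),('scraper',0),('model_tool',0)]:
        for k in r.place_of(q,n)[:2]: print(q,round(k['confidence'],2),np.array(k['location']),ray(n,*k['location'],z))
    b=r.cut_out('beaker',n)
    if b:
        P=pts(n,d,b[0]['mask']); t=P[P[:,2]>72]; print('beaker rim',b[0]['confidence'],len(t),t.min(0),t.max(0),P[:,2].max())
E
```

```text
{'clock': 0.0, 'qpos': array([-1.3,  0.4,  1.6,  0. ,  1.2, -0. ]), 'qvel': array([ 0., -0., -0., -0., -0., -0.]), 'joint_efforts': array([ -0. , -60.5, -34.2,  -0. ,   0. ,   0. ]), 'eef_pos': array([ 173.1, -600.1,  230.6]), 'tcp_rot': array([-3.1, -0. ,  0.3]), 'contact_force': array([-0. , -0. ,  0.1]), 'wrist_torque': array([ 0., -0., -0.]), 'opening': 0.999318546253686}
top [[  -0.    -1.     0.1  417.2]
 [  -1.     0.     0.    15.5]
 [  -0.    -0.1   -1.  1073.5]
 [   0.     0.     0.     1. ]]
beaker 0.92 [263.  432.2] [ 411.3 -310.4    0. ]
beaker 0.25 [312.1 189.9] [297.1 257.5   0. ]
pad_top 0.94 [228.9 271.8] [490.5  64.5  22. ]
mark 0.69 [216.5 211.3] [515.9 199.2  64. ]
pointer 0.82 [174.2 218.8] [613.9 184.7  58. ]
handle 0.88 [168.3 232. ] [614.8 146.1 119. ]
mug 0.59 [251. 143.] [439.9 373.3   0. ]
bowl 0.61 [176.9 430.7] [ 615.7 -314.5    0. ]
glaze_jar 0.96 [113.1 354. ] [ 774.7 -134.7    0. ]
tub 0.55 [312.4 190.2] [296.4 256.8   0. ]
scraper 0.74 [185.2 145. ] [599.  373.8   0. ]
model_tool 0.73 [150.9 158.9] [683.8 342.4   0. ]
beaker rim 0.89 184 [ 385.9 -333.
[... 302 characters left out ...]
506.  200.8  64. ]
mark 0.61 [217.5 275.7] [526.1  23.9  64. ]
pointer 0.89 [192.7 353.8] [617.2 198.5  58. ]
handle 0.57 [182.1 343.8] [611.5 151.  119. ]
handle 0.45 [173.8 312.2] [542.9 134.  119. ]
mug 0.75 [147.6 327.4] [445.4 375.    0. ]
bowl 0.73 [171.6 314.1] [470.8 269.6   0. ]
bowl 0.64 [373.6 204.5] [ 616.  -315.1    0. ]
glaze_jar 0.62 [346.6 331.8] [ 768.2 -136.4    0. ]
tub 0.88 [148.9 259.6] [305.4 262.8   0. ]
tub 0.32 [193.6 348.7] [582.2 249.4   0. ]
scraper 0.89 [169.5 377.4] [594.8 372.8   0. ]
scraper 0.67 [190.8 409.8] [696.3 347.1   0. ]
model_tool 0.74 [193.1 405.5] [691.5 333.2   0. ]
beaker rim 0.85 334 [ 385.  -335.2   72.1] [ 441.9 -280.    83.9] 83.8770933853001
```

View pics/top0.png

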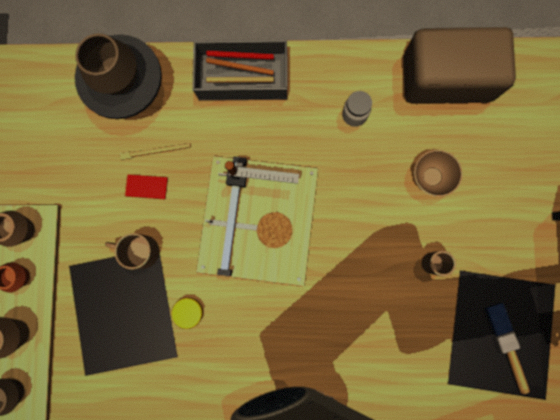

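View pics/scene0.png

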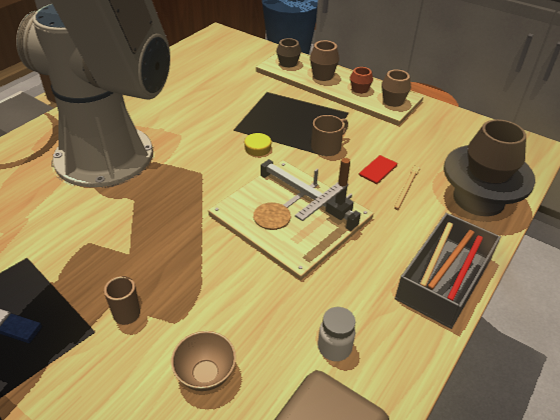

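Run:
```python
from h import *
s=r.sense();print(s['tcp_rot'],T()[:3,:3].round(3),np.array(r.camera_model('wrist')['hand_eye']).round(2).tolist())
```

```text
[3.14153962e+00 2.76862944e-05 2.80836023e-01] [[ 0.961  0.277 -0.   ]
 [ 0.277 -0.961 -0.   ]
 [-0.     0.    -1.   ]] [[-0.0, -0.96, -0.27, 68.45], [1.0, -0.0, -0.0, -0.44], [0.0, -0.27, 0.96, -142.2], [0.0, 0.0, 0.0, 1.0]]
```

The beaker is at about (438,263) in the top picture, the pad at (274,229) and the slide is at home at about (236,165), which agrees with the networks. I'll go above the beaker first.

Call:
move_arm(increments=[{"tx": 3.1,"ty": -2.15,"tz": 0.6,"gripper": 1},{"tx": 3.1,"ty": -2.15,"tz": 0.6},{"tx": 3.1,"ty": -2.15,"tz": 0.6},{"tx": 3.1,"ty": -2.15,"tz": 0.6},{"tx": 3.1,"ty": -2.15,"tz": 0.6},{"tx": 3.1,"ty": -2.15,"tz": 0.6},{"tx": 3.1,"ty": -2.15,"tz": 0.6},{"tx": 3.1,"ty": -2.15,"tz": 0.6},{"tx": 3.1,"ty": -2.15,"tz": 0.6},{"tx": 3.1,"ty": -2.15,"tz": 0.6},{},{}], squeeze=20)

```text
invalid input
```

```bash
cat >> h.py <<'E'
def circ(P):
    "circle fit to xy"
    A=np.c_[2*P[:,:2],np.ones(len(P))]; c=np.linalg.lstsq(A,(P[:,:2]**2).sum(1),rcond=None)[0]
    return c[:2],np.sqrt(c[2]+c[:2]@c[:2])
def totool(p): return (np.linalg.inv(T())@np.r_[p,1])[:3]
E
python3 - <<'E'
from h import *
np.set_printoptions(precision=1,suppress=True)
M=T(); im,d=r.grab_frame('wrist'); save('w1',im)
b=r.cut_out('beaker','wrist')
for k in b: print(k['confidence'],k['bbox'])
P=pts('wrist',d,b[0]['mask'],M); print(P.min(0),P.max(0)); t=P[P[:,2]>P[:,2].max()-5]
(c,rad),_=cv2.minEnclosingCircle(t[:,:2].astype(np.float32)); print('enclosing',c,rad,len(t),'rim z',np.median(t[:,2]))
k=r.place_of('beaker','wrist'); print(k and ray('wrist',*k[0]['location'],0,M))
print(M[:3,3],Ro.from_matrix(M[:3,:3]).as_euler('xyz')); print('tool',totool([*c,80]))
E
```

```text
Traceback (most recent call last):
IndexError: list index out of range
```

The move was refused, probably because of the empty rows. I'll retry with an explicit zero.

Call:
move_arm(increments=[{"tx": 3.1,"ty": -2.15,"tz": 0.6,"gripper": 1},{"tx": 3.1,"ty": -2.15,"tz": 0.6,"gripper": 1},{"tx": 3.1,"ty": -2.15,"tz": 0.6,"gripper": 1},{"tx": 3.1,"ty": -2.15,"tz": 0.6,"gripper": 1},{"tx": 3.1,"ty": -2.15,"tz": 0.6,"gripper": 1},{"tx": 3.1,"ty": -2.15,"tz": 0.6,"gripper": 1},{"tx": 3.1,"ty": -2.15,"tz": 0.6,"gripper": 1},{"tx": 3.1,"ty": -2.15,"tz": 0.6,"gripper": 1},{"tx": 3.1,"ty": -2.15,"tz": 0.6,"gripper": 1},{"tx": 3.1,"ty": -2.15,"tz": 0.6,"gripper": 1},{"tz": 0,"gripper": 1},{"tz": 0,"gripper": 1}], squeeze=20)

```text
invalid input
```

Call:
move_arm(increments=[{"tx": 3.1,"ty": -2.15,"tz": 0.6,"rx": 0,"ry": 0,"rz": 0,"gripper": 1}])

```text
clock: 1.5
eef_pos: [195.8, -574.0, 226.0]
tcp_rot: [3.138, 0.001, 0.278]
contact_force: [1.5, 0.9, -0.3]
opening: 0.995
```

Call:
move_arm(increments=[{"tx": 3.1,"ty": -2.15,"tz": 0.6,"rx": 0,"ry": 0,"rz": 0,"gripper": 1},{"tx": 3.1,"ty": -2.15,"tz": 0.6,"rx": 0,"ry": 0,"rz": 0,"gripper": 1},{"tx": 3.1,"ty": -2.15,"tz": 0.6,"rx": 0,"ry": 0,"rz": 0,"gripper": 1},{"tx": 3.1,"ty": -2.15,"tz": 0.6,"rx": 0,"ry": 0,"rz": 0,"gripper": 1},{"tx": 3.1,"ty": -2.15,"tz": 0.6,"rx": 0,"ry": 0,"rz": 0,"gripper": 1},{"tx": 3.1,"ty": -2.15,"tz": 0.6,"rx": 0,"ry": 0,"rz": 0,"gripper": 1},{"tx": 3.1,"ty": -2.15,"tz": 0.6,"rx": 0,"ry": 0,"rz": 0,"gripper": 1},{"tx": 3.1,"ty": -2.15,"tz": 0.6,"rx": 0,"ry": 0,"rz": 0,"gripper": 1},{"tx": 3.1,"ty": -2.15,"tz": 0.6,"rx": 0,"ry": 0,"rz": 0,"gripper": 1},{"tx": 0,"ty": 0,"tz": 0,"rx": 0,"ry": 0,"rz": 0,"gripper": 1},{"tx": 0,"ty": 0,"tz": 0,"rx": 0,"ry": 0,"rz": 0,"gripper": 1}], squeeze=20)

```text
clock: 2.6
eef_pos: [411.8, -307.5, 171.3]
tcp_rot: [3.142, 0.0, 0.283]
contact_force: [-0.2, -0.6, 0.3]
opening: 1.0
```

```bash
cat > look.py <<'E'
from h import *
np.set_printoptions(precision=1,suppress=True)
M=T(); im,d=r.grab_frame('wrist'); save('w1',im)
b=r.cut_out('beaker','wrist')
for k in b: print(k['confidence'],k['bbox'])
P=pts('wrist',d,b[0]['mask'],M); print(P.min(0),P.max(0)); t=P[P[:,2]>P[:,2].max()-5]
(c,rad)=cv2.minEnclosingCircle(t[:,:2].astype(np.float32)); print('enclosing',c,rad,len(t),'rim z',np.median(t[:,2]))
k=r.place_of('beaker','wrist'); print(k and ray('wrist',*k[0]['location'],0,M))
print(M[:3,3],Ro.from_matrix(M[:3,:3]).as_euler('xyz')); print('tool',totool([*c,80]))
E
python3 look.py
```

```text
0.58 [238.6, 166.8, 316.5, 254.0]
[ 351.9 -350.6   -2.7] [ 439.3 -275.7   81.5]
enclosing (411.5108337402344, -306.9702453613281) 27.910449981689453 1600 rim z 79.26321767238099
[ 407.7 -309.5    0. ]
[ 411.8 -307.5  171.3] [3.1 0.  0.3]
tool [ 0.9 -1.7 91.5]
```

Call:
move_arm(increments=[{"tx": 0,"ty": 0,"tz": 2.4,"rx": 0,"ry": 0,"rz": 0,"gripper": 1},{"tx": 0,"ty": 0,"tz": 2.4,"rx": 0,"ry": 0,"rz": 0,"gripper": 1},{"tx": 0,"ty": 0,"tz": 2.4,"rx": 0,"ry": 0,"rz": 0,"gripper": 1},{"tx": 0,"ty": 0,"tz": 2.4,"rx": 0,"ry": 0,"rz": 0,"gripper": 1},{"tx": 0,"ty": 0,"tz": 2.2,"rx": 0,"ry": 0,"rz": 0,"gripper": 1},{"tx": 0,"ty": 0,"tz": 2.2,"rx": 0,"ry": 0,"rz": 0,"gripper": 1},{"tx": 0,"ty": 0,"tz": 0,"rx": 0,"ry": 0,"rz": 0,"gripper": 0.6},{"tx": 0,"ty": 0,"tz": 0,"rx": 0,"ry": 0,"rz": 0,"gripper": 0.45},{"tx": 0,"ty": 0,"tz": 0,"rx": 0,"ry": 0,"rz": 0,"gripper": 0.4},{"tx": 0,"ty": 0,"tz": 0,"rx": 0,"ry": 0,"rz": 0,"gripper": 0.35},{"tx": 0,"ty": 0,"tz": 0,"rx": 0,"ry": 0,"rz": 0,"gripper": 0.3},{"tx": 0,"ty": 0,"tz": 0,"rx": 0,"ry": 0,"rz": 0,"gripper": 0.25}], squeeze=20)

```text
clock: 3.95
eef_pos: [411.9, -308.3, 32.5]
tcp_rot: [3.141, -0.001, 0.281]
contact_force: [-1.4, 2.2, 7.4]
opening: 0.653
```

Call:
move_arm(increments=[{"tx": 0,"ty": 0,"tz": 0,"rx": 0,"ry": 0,"rz": 0,"gripper": 0.2},{"tx": 0,"ty": 0,"tz": 0,"rx": 0,"ry": 0,"rz": 0,"gripper": 0.1},{"tx": 0,"ty": 0,"tz": 0,"rx": 0,"ry": 0,"rz": 0,"gripper": 0},{"tx": 0,"ty": 0,"tz": 0,"rx": 0,"ry": 0,"rz": 0,"gripper": -0.2},{"tx": 0,"ty": 0,"tz": 0,"rx": 0,"ry": 0,"rz": 0,"gripper": -0.2}])

```text
clock: 4.45
eef_pos: [412.0, -308.2, 32.5]
tcp_rot: [3.141, -0.001, 0.281]
contact_force: [-1.1, 2.2, 8.0]
opening: 0.65
```

Run:
```python
from h import *
np.set_printoptions(precision=1,suppress=True)
for n in ['top','scene']:
    im,d=r.grab_frame(n)
    b=r.cut_out('pad','top' if n=='top' else n)
    for q,z in [('pad_top',22),('mark',64),('pointer',58),('handle',119)]:
        k=r.place_of(q,n); print(n,q,[(round(j['confidence'],2),ray(n,*j['location'],z)) for j in k[:1]])
    # cork by colour: brownish pixels near pad
    c,W=cam(n); p=W[:3,:3].T@(np.array([491,62,22])-W[:3,3]); u0,v0=int(p[0]/p[2]*c['fx']+c['cx']),int(p[1]/p[2]*c['fy']+c['cy'])
    lab=cv2.cvtColor(im,cv2.COLOR_RGB2LAB).astype(int); g=lab[v0-3:v0+4,u0-3:u0+4].reshape(-1,3).mean(0)
    m=(np.abs(lab-g)*[.5,1,1]).sum(2)<28; w=np.zeros_like(m); w[v0-40:v0+40,u0-45:u0+45]=1; m&=w
    m=cv2.morphologyEx(m.astype(np.uint8),cv2.MORPH_OPEN,np.ones((5,5)))
    N,L,S,C=cv2.connectedComponentsWithStats(m); i=L[v0,u0]; cn=max(cv2.findContours((L==i).astype(np.uint8),0,1)[0],key=len)
    e=cv2.fitEllipse(cn); print('ellipse',e,'area',S[i]); Q=np.array([ray(n,v,u,22) for u,v in cn[:,0]]); print('fit',circ(Q), cv2.minEnclosingCircle(Q[:,:2].astype(np.float32)), ray(n,e[0][1],e[0][0],22))
    save('crop_'+n,cv2.resize(im[v0-85:v0+65,u0-90:u0+110],None,fx=4,fy=4,interpolation=2))
    # board edges (height 18) from depth
    P=pts(n,d,np.ones(d.shape,bool)); s=P[(abs(P[:,2]-18)<5)&(P[:,0]>330)&(P[:,0]<720)&(abs(P[:,1]-90)<220)]
    print('board',cv2.minAreaRect(s[:,:2].astype(np.float32)),len(s))
```

```text
top pad_top [(0.86, array([493.3,  58.5,  22. ]))]
top mark [(0.79, array([514.8, 208.1,  64. ]))]
top pointer [(0.87, array([614.4, 190.7,  58. ]))]
top handle [(0.95, array([611.5, 139.6, 119. ]))]
ellipse ((274.25689697265625, 229.60194396972656), (34.8104133605957, 35.2071418762207), 20.880537033081055) area [ 257  212   36   36 1012]
fit (array([489.1,  58.9]), np.float64(40.86147105746668)) ((488.90289306640625, 58.871986389160156), 42.194278717041016) [488.9  58.8  22. ]
board ((484.099365234375, 114.75497436523438), (277.6591796875, 343.32513427734375), 82.75471496582031) 10404
scene pad_top [(0.58, array([489.2,  60.4,  22. ]))]
scene mark [(0.96, array([510.8, 211.8,  64. ]))]
scene pointer [(0.74, array([617.8, 194.3,  58. ]))]
scene handle [(0.93, array([615.7, 149.3, 119. ]))]
ellipse ((271.6416320800781, 214.9755096435547), (24.650798797607422, 36.49859619140625), 90.91504669189453) area [254 203  37  25 750]
fit (array([489.3,  61.3]), np.float64(40.12769189053154)) ((489.4215393066406, 61.43691635131836), 41.86051559448242) [489.8  60.5  22. ]
board ((483.94580078125, 113.9942626953125), (279.6634826660156, 345.3562316894531), 82.728759765625) 7812
```

View pics/crop_top.png

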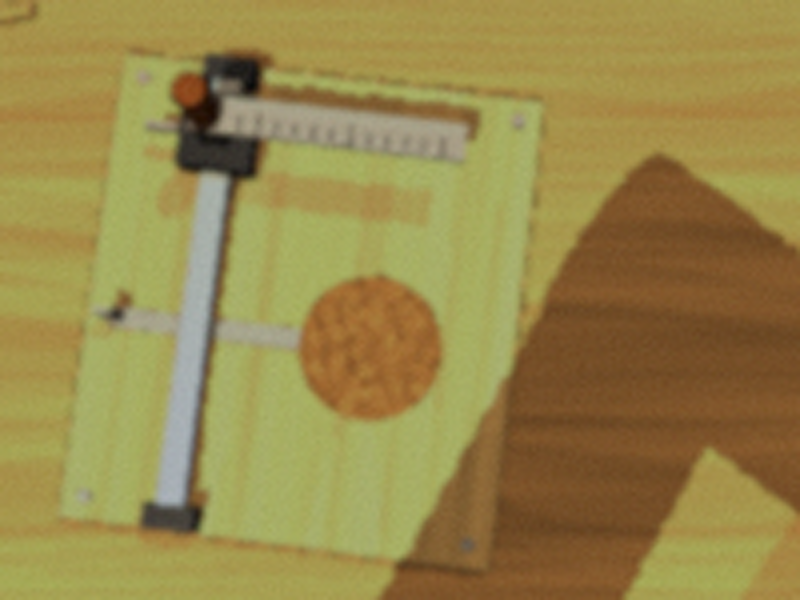

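The crop shows a clear pad disc at (370,347), the fin at (112,314) and the slide at home. The pad is at about (489.2, 60) mm and the gauge yaw about -7.25°. I'll lift and turn the jaws parallel to the rail.

Call:
move_arm(increments=[{"tx": 0,"ty": 0,"tz": -1,"rx": 0,"ry": 0,"rz": 0,"gripper": -0.2},{"tx": 0,"ty": 0,"tz": -1,"rx": 0,"ry": 0,"rz": -5,"gripper": -0.2},{"tx": 0,"ty": 0,"tz": -1,"rx": 0,"ry": 0,"rz": -7,"gripper": -0.2},{"tx": 0,"ty": 0,"tz": -1,"rx": 0,"ry": 0,"rz": -8,"gripper": -0.2},{"tx": 0,"ty": 0,"tz": -1,"rx": 0,"ry": 0,"rz": -8,"gripper": -0.2},{"tx": 0,"ty": 0,"tz": -1,"rx": 0,"ry": 0,"rz": -8,"gripper": -0.2},{"tx": 0,"ty": 0,"tz": -1,"rx": 0,"ry": 0,"rz": -8,"gripper": -0.2},{"tx": 0,"ty": 0,"tz": -1,"rx": 0,"ry": 0,"rz": -8,"gripper": -0.2},{"tx": 0,"ty": 0,"tz": -0.5,"rx": 0,"ry": 0,"rz": -7.6,"gripper": -0.2},{"tx": 0,"ty": 0,"tz": 0,"rx": 0,"ry": 0,"rz": -7,"gripper": -0.2},{"tx": 0,"ty": 0,"tz": 0,"rx": 0,"ry": 0,"rz": 0,"gripper": -0.2}])

```text
clock: 6.15
eef_pos: [411.7, -308.2, 117.3]
tcp_rot: [3.141, 0.001, 1.445]
contact_force: [-0.5, 0.9, -1.6]
opening: 0.65
```

Run:
```python
from h import *
np.set_printoptions(precision=1,suppress=True)
print(r.sense()['tcp_rot'],r.sense()['opening'],totool([489.2,60,22]))
for n in ['top','scene']:
    im,d=r.grab_frame(n)
    b=r.cut_out('beaker',n); M=T()
    if b and b[0]['confidence']>.4:
        P=pts(n,d,b[0]['mask']);print(n,b[0]['confidence'],P.min(0),P.max(0))
    k=r.place_of('beaker',n); print([(j['confidence'],ray(n,*j['location'],M[2,3]-31)) for j in k[:1]])
print(M[:3,3])
```

```text
[3.1 0.  1.4] 0.6497305942998733 [375.1  30.6  95. ]
top 0.69 [ 389.3 -327.3   88.2] [ 438.5 -281.1  169.5]
[(0.61, array([ 408.1, -312.1,   85.7]))]
scene 0.92 [ 385.6 -337.    84.4] [ 438.4 -292.2  166.5]
[(0.6, array([ 411.4, -310.5,   85.3]))]
[ 411.4 -308.   116.3]
```

Call:
move_arm(increments=[{"tx": 2,"ty": 0.16,"tz": 0,"rx": 0,"ry": 0,"rz": 0,"gripper": -0.2},{"tx": 3.5,"ty": 0.29,"tz": 0,"rx": 0,"ry": 0,"rz": 0,"gripper": -0.2},{"tx": 4,"ty": 0.33,"tz": 0,"rx": 0,"ry": 0,"rz": 0,"gripper": -0.2},{"tx": 4,"ty": 0.33,"tz": 0,"rx": 0,"ry": 0,"rz": 0,"gripper": -0.2},{"tx": 4,"ty": 0.33,"tz": 0,"rx": 0,"ry": 0,"rz": 0,"gripper": -0.2},{"tx": 4,"ty": 0.33,"tz": 0,"rx": 0,"ry": 0,"rz": 0,"gripper": -0.2},{"tx": 4,"ty": 0.33,"tz": 0,"rx": 0,"ry": 0,"rz": 0,"gripper": -0.2},{"tx": 4,"ty": 0.33,"tz": 0,"rx": 0,"ry": 0,"rz": 0,"gripper": -0.2},{"tx": 3.5,"ty": 0.29,"tz": 0,"rx": 0,"ry": 0,"rz": 0,"gripper": -0.2},{"tx": 3,"ty": 0.24,"tz": 0,"rx": 0,"ry": 0,"rz": 0,"gripper": -0.2},{"tx": 1.5,"ty": 0.1,"tz": 0,"rx": 0,"ry": 0,"rz": 0,"gripper": -0.2},{"tx": 0,"ty": 0,"tz": 0,"rx": 0,"ry": 0,"rz": 0,"gripper": -0.2}])

```text
clock: 7.65
eef_pos: [489.9, 61.4, 116.2]
tcp_rot: [3.141, -0.0, 1.445]
contact_force: [0.6, -0.6, -1.9]
opening: 0.647
```

Call:
move_arm(increments=[{"tx": 0,"ty": 0,"tz": 1,"rx": 0,"ry": 0,"rz": 0,"gripper": -0.2},{"tx": 0,"ty": 0,"tz": 1.2,"rx": 0,"ry": 0,"rz": 0,"gripper": -0.2},{"tx": 0,"ty": 0,"tz": 1.2,"rx": 0,"ry": 0,"rz": 0,"gripper": -0.2},{"tx": 0,"ty": 0,"tz": 0.8,"rx": 0,"ry": 0,"rz": 0,"gripper": -0.2},{"tx": 0,"ty": 0,"tz": 0.4,"rx": 0,"ry": 0,"rz": 0,"gripper": -0.2},{"tx": 0,"ty": 0,"tz": 0,"rx": 0,"ry": 0,"rz": 0,"gripper": -0.2},{"tx": 0,"ty": 0,"tz": 0,"rx": 0,"ry": 0,"rz": 0,"gripper": -0.2}])

```text
clock: 8.35
eef_pos: [489.7, 59.9, 70.3]
tcp_rot: [3.142, -0.0, 1.443]
contact_force: [0.7, -0.1, -2.0]
opening: 0.653
```

Run:
```python
from h import *
np.set_printoptions(precision=1,suppress=True)
print(T()[:3,3],r.sense()['contact_force'],totool([489.2,60,22]))
M=T()
for n in ['scene','wrist','top']:
    im,d=r.grab_frame(n); save(n+'_p',im)
    for q,z in [('beaker',M[2,3]-31),('pad_top',22),('pointer',58),('mark',64),('handle',119)]:
        k=r.place_of(q,n); print(n,q,[(j['confidence'],ray(n,*j['location'],z,M)) for j in k[:1]])
```

```text
[489.7  59.9  70.3] [ 0.7 -0.1 -2. ] [ 0.  -0.5 48.3]
scene beaker [(0.89, array([492.3,  54.6,  39.3]))]
scene pad_top []
scene pointer [(0.65, array([509.9,  37.5,  58. ]))]
scene mark [(0.77, array([500.3, 204.8,  64. ]))]
scene handle [(0.96, array([610.6, 149.2, 119. ]))]
wrist beaker [(0.95, array([488.4,  61.5,  39.3]))]
wrist pad_top []
wrist pointer []
wrist mark []
wrist handle []
top beaker []
top pad_top [(0.52, array([495.2,  61.5,  22. ]))]
top pointer [(0.59, array([621.2, 193.1,  58. ]))]
top mark [(0.56, array([518. , 198.8,  64. ]))]
top handle []
```

View pics/scene_p.png

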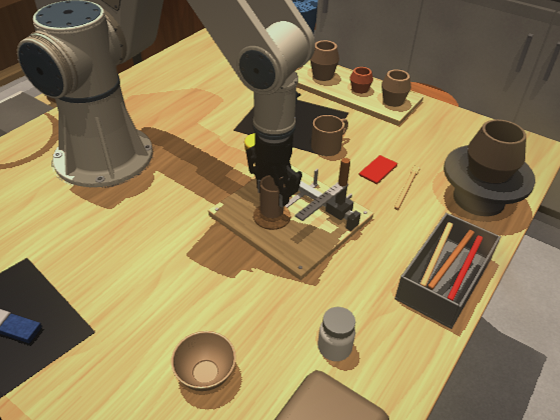

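The picture shows the beaker at about (270,197), centred just above the cork at (270,217). I'll lower it slowly.

Call:
move_arm(increments=[{"tx": 0,"ty": 0,"tz": 0.5,"rx": 0,"ry": 0,"rz": 0,"gripper": -0.2},{"tx": 0,"ty": 0,"tz": 0.4,"rx": 0,"ry": 0,"rz": 0,"gripper": -0.2},{"tx": 0,"ty": 0,"tz": 0.2,"rx": 0,"ry": 0,"rz": 0,"gripper": -0.2},{"tx": 0,"ty": 0,"tz": 0.1,"rx": 0,"ry": 0,"rz": 0,"gripper": -0.2},{"tx": 0,"ty": 0,"tz": 0.1,"rx": 0,"ry": 0,"rz": 0,"gripper": -0.2},{"tx": 0,"ty": 0,"tz": 0.1,"rx": 0,"ry": 0,"rz": 0,"gripper": -0.2},{"tx": 0,"ty": 0,"tz": 0,"rx": 0,"ry": 0,"rz": 0,"gripper": -0.2}])

```text
clock: 9.95
eef_pos: [489.5, 60.0, 56.2]
tcp_rot: [-3.142, 0.0, 1.443]
contact_force: [0.7, -0.0, -2.1]
opening: 0.647
```

Call:
move_arm(increments=[{"tx": 0,"ty": 0,"tz": 0.05,"rx": 0,"ry": 0,"rz": 0,"gripper": -0.2},{"tx": 0,"ty": 0,"tz": 0.05,"rx": 0,"ry": 0,"rz": 0,"gripper": -0.2},{"tx": 0,"ty": 0,"tz": 0.05,"rx": 0,"ry": 0,"rz": 0,"gripper": -0.2},{"tx": 0,"ty": 0,"tz": 0,"rx": 0,"ry": 0,"rz": 0,"gripper": -0.2}])

```text
clock: 10.35
eef_pos: [489.5, 60.0, 54.7]
tcp_rot: [-3.142, -0.0, 1.443]
contact_force: [-0.4, 0.4, -3.0]
opening: 0.65
```

Call:
move_arm(increments=[{"tx": 0,"ty": 0,"tz": 0.05,"rx": 0,"ry": 0,"rz": 0,"gripper": -0.2},{"tx": 0,"ty": 0,"tz": 0.05,"rx": 0,"ry": 0,"rz": 0,"gripper": -0.2},{"tx": 0,"ty": 0,"tz": 0,"rx": 0,"ry": 0,"rz": 0,"gripper": -0.2}])

```text
clock: 10.65
eef_pos: [489.5, 60.0, 54.5]
tcp_rot: [-3.142, -0.0, 1.443]
contact_force: [-2.9, -0.4, 10.6]
opening: 0.651
```

It is touching the pad at about 10 N, so I'll release slowly and rise.

Call:
move_arm(increments=[{"tx": 0,"ty": 0,"tz": 0,"rx": 0,"ry": 0,"rz": 0,"gripper": 0.2},{"tx": 0,"ty": 0,"tz": 0,"rx": 0,"ry": 0,"rz": 0,"gripper": 0.35},{"tx": 0,"ty": 0,"tz": 0,"rx": 0,"ry": 0,"rz": 0,"gripper": 0.5},{"tx": 0,"ty": 0,"tz": 0,"rx": 0,"ry": 0,"rz": 0,"gripper": 0.8},{"tx": 0,"ty": 0,"tz": 0,"rx": 0,"ry": 0,"rz": 0,"gripper": 1},{"tx": 0,"ty": 0,"tz": 0,"rx": 0,"ry": 0,"rz": 0,"gripper": 1}])

```text
clock: 11.25
eef_pos: [489.6, 60.0, 53.7]
tcp_rot: [3.142, 0.0, 1.443]
contact_force: [0.2, -0.3, -0.2]
opening: 1.002
```

Call:
move_arm(increments=[{"tx": 0,"ty": 0,"tz": -1,"rx": 0,"ry": 0,"rz": 0,"gripper": 1},{"tx": 0,"ty": 0,"tz": -2,"rx": 0,"ry": 0,"rz": 0,"gripper": 1},{"tx": 0,"ty": 0,"tz": -3,"rx": 0,"ry": 0,"rz": 0,"gripper": 1},{"tx": 0,"ty": 0,"tz": -3,"rx": 0,"ry": 0,"rz": 0,"gripper": 1},{"tx": 0,"ty": 0,"tz": -3,"rx": 0,"ry": 0,"rz": 0,"gripper": 1},{"tx": 0,"ty": 0,"tz": -3,"rx": 0,"ry": 0,"rz": 0,"gripper": 1},{"tx": 0,"ty": 0,"tz": -3,"rx": 0,"ry": 0,"rz": 0,"gripper": 1},{"tx": 0,"ty": 0,"tz": -2,"rx": 0,"ry": 0,"rz": 0,"gripper": 1},{"tx": 0,"ty": 0,"tz": 0,"rx": 0,"ry": 0,"rz": 0,"gripper": 1},{"tx": 0,"ty": 0,"tz": 0,"rx": 0,"ry": 0,"rz": 0,"gripper": 1}])

```text
clock: 12.25
eef_pos: [489.5, 60.0, 254.2]
tcp_rot: [3.141, -0.0, 1.443]
contact_force: [-0.4, 0.1, -0.2]
opening: 0.996
```

Run:
```python
from h import *
np.set_printoptions(precision=1,suppress=True)
M=T(); print(M[:3,3])
for n in ['wrist','scene']:
    im,d=r.grab_frame(n); save(n+'_q',im)
    b=r.cut_out('beaker',n)
    if b:
        P=pts(n,d,b[0]['mask'],M); t=P[P[:,2]>95]; print(n,b[0]['confidence'],cv2.minEnclosingCircle(t[:,:2].astype(np.float32)),np.median(t[:,2]))
    h=r.cut_out('handle',n)
    if h: 
        P=pts(n,d,h[0]['mask'],M); t=P[P[:,2]>176]; print(n,'slide part',h[0]['confidence'],P.max(0)); print('  handle top',len(t),len(t) and (t.min(0),t.max(0)))
    for q,z in [('beaker',22),('pad_top',22),('pointer',58),('mark',64),('handle',119)]:
        k=r.place_of(q,n); print(n,q,[(j['confidence'],ray(n,*j['location'],z,M)) for j in k[:1]])
```

```text
[489.5  60.  254.2]
wrist 0.78 ((488.9872741699219, 60.81254196166992), 27.733278274536133) 101.08159292215015
wrist slide part 0.94 [719.  197.5 184.5]
  handle top 968 (array([599.6, 137.5, 176. ]), array([618.3, 156.4, 184.5]))
wrist beaker [(0.98, array([489.6,  58.7,  22. ]))]
wrist pad_top []
wrist pointer [(0.79, array([616.9, 189.9,  58. ]))]
wrist mark [(0.57, array([506.2, 206.7,  64. ]))]
wrist handle [(0.59, array([610.7, 146.7, 119. ]))]
scene 0.95 ((487.8674621582031, 58.738277435302734), 29.844890594482422) 100.28887097967493
scene slide part 0.66 [530.8 275.   66.3]
  handle top 0 0
scene beaker [(0.92, array([484.2,  64.3,  22. ]))]
scene pad_top [(0.96, array([490.8,  65.6,  22. ]))]
scene pointer [(0.59, array([610.2, 203. ,  58. ]))]
scene mark [(0.82, array([510. , 207.5,  64. ]))]
scene handle [(0.95, array([612.6, 142.9, 119. ]))]
```

View pics/wrist_q.png

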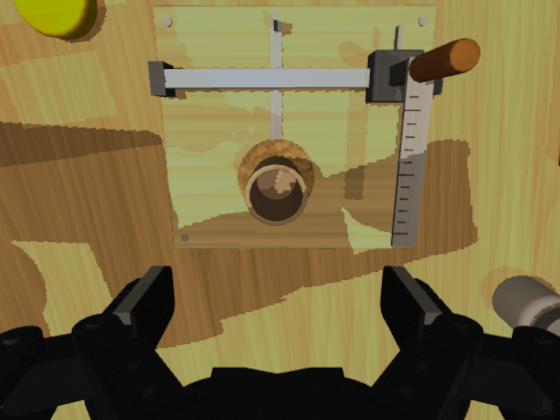

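The beaker stands upright and free in the middle of the cork (276,190), with the handle top at about (609,147). Next I go over the handle and check the slide force.

Call:
move_arm(increments=[{"tx": 2,"ty": 2.15,"tz": 0,"rx": 0,"ry": 0,"rz": 0,"gripper": 1},{"tx": 2,"ty": 2.15,"tz": 0,"rx": 0,"ry": 0,"rz": 0,"gripper": 1},{"tx": 2,"ty": 2.15,"tz": 0,"rx": 0,"ry": 0,"rz": 0,"gripper": 1},{"tx": 2,"ty": 2.15,"tz": 0,"rx": 0,"ry": 0,"rz": 0,"gripper": 1},{"tx": 2.15,"ty": 2.15,"tz": 0,"rx": 0,"ry": 0,"rz": 0,"gripper": 1},{"tx": 0,"ty": 0,"tz": 1.9,"rx": 0,"ry": 0,"rz": 0,"gripper": 1},{"tx": 0,"ty": 0,"tz": 1.9,"rx": 0,"ry": 0,"rz": 0,"gripper": 1},{"tx": 0,"ty": 0,"tz": 0,"rx": 0,"ry": 0,"rz": 0,"gripper": 1}])

```text
clock: 13.85
eef_pos: [607.5, 146.8, 213.0]
tcp_rot: [-3.137, 0.002, 1.443]
contact_force: [-0.1, 0.6, -0.2]
opening: 1.001
```

Run:
```python
from h import *
np.set_printoptions(precision=1,suppress=True)
M=T(); print(M[:3,3])
im,d=r.grab_frame('wrist'); save('w_h',im)
P=pts('wrist',d,np.ones(d.shape,bool),M); t=P[(abs(P[:,2]-183)<6)&(abs(P[:,0]-609)<20)&(abs(P[:,1]-147)<20)]
if len(t): c=cv2.minEnclosingCircle(t[:,:2].astype(np.float32)); print(len(t),c,totool([*c[0],183]))
```

```text
[607.5 146.8 213. ]
883 ((609.6318359375, 147.4165496826172), 9.372466087341309) [ 0.8  1.4 31.7]
```

Call:
move_arm(increments=[{"tx": 0.07,"ty": 0.15,"tz": 1.8,"rx": 0,"ry": 0,"rz": 0,"gripper": 1},{"tx": 0,"ty": 0,"tz": 1.8,"rx": 0,"ry": 0,"rz": 0,"gripper": 1},{"tx": 0,"ty": 0,"tz": 1.8,"rx": 0,"ry": 0,"rz": 0,"gripper": 1},{"tx": 0,"ty": 0,"tz": 1.8,"rx": 0,"ry": 0,"rz": 0,"gripper": 1},{"tx": 0,"ty": 0,"tz": 0,"rx": 0,"ry": 0,"rz": 0,"gripper": 0.4},{"tx": 0,"ty": 0,"tz": 0,"rx": 0,"ry": 0,"rz": 0,"gripper": 0},{"tx": 0,"ty": 0,"tz": 0,"rx": 0,"ry": 0,"rz": 0,"gripper": -0.3},{"tx": 0,"ty": 0,"tz": 0,"rx": 0,"ry": 0,"rz": 0,"gripper": -0.5},{"tx": 0,"ty": 0,"tz": 0,"rx": 0,"ry": 0,"rz": 0,"gripper": -0.7},{"tx": 0,"ty": 0,"tz": 0,"rx": 0,"ry": 0,"rz": 0,"gripper": -1},{"tx": 0,"ty": 0,"tz": 0,"rx": 0,"ry": 0,"rz": 0,"gripper": -1},{"tx": 0,"ty": 0,"tz": 0,"rx": 0,"ry": 0,"rz": 0,"gripper": -1}], squeeze=40)

```text
clock: 15.1
eef_pos: [609.6, 147.9, 145.1]
tcp_rot: [-3.14, -0.0, 1.443]
contact_force: [-8.5, 0.9, 10.2]
opening: 0.222
```

Run:
```python
from h import *
np.set_printoptions(precision=2,suppress=True)
M=T(); print(M[:3,3],r.sense()['contact_force'],r.sense()['opening'])
g=np.radians(-7.25); ex=np.array([np.cos(g),np.sin(g)]); 
print('handle x rel pad',(M[:2,3]-[489.2,60])@ex)
for n in ['wrist','top','scene']:
    im,d=r.grab_frame(n); save(n+'_g',im)
    X={}
    for q,z in [('pointer',58),('mark',64),('beaker',22),('pad_top',22)]:
        k=r.place_of(q,n)
        if k: X[q]=ray(n,*k[0]['location'],z,M)[:2]; print(n,q,k[0]['confidence'],k[0]['location'],X[q],'x rel pad',(X[q]-[489.2,60])@ex)
```

```text
[609.58 147.88 145.12] [-8.48  0.94 10.2 ] 0.22161572506801733
handle x rel pad 108.32279147142071
wrist pointer 0.72 [154.5, 278.1] [615.58 190.59] x rel pad 108.8872129751041
wrist mark 0.62 [152.2, 103.4] [505.33 206.92] x rel pad -2.53696306404303
wrist beaker 0.89 [320.2, 151.5] [487.75  58.69] x rel pad -1.2714733395485336
top beaker 0.56 [250.4, 140.3] [440.88 372.41] x rel pad -87.35861250776675
top pad_top 0.79 [228.9, 273.9] [490.54  59.64] x rel pad 1.3717283855104903
scene pointer 0.63 [192.2, 350.9] [611.11 196.04] x rel pad 103.76962602799777
scene mark 0.94 [170.7, 311.6] [502.73 200.68] x rel pad -4.328582700557418
scene beaker 0.73 [216.7, 270.7] [491.35  54.81] x rel pad 2.790756338013515
scene pad_top 0.95 [213.3, 274.4] [491.62  68.62] x rel pad 1.3089603513099488
```

View pics/wrist_g.png

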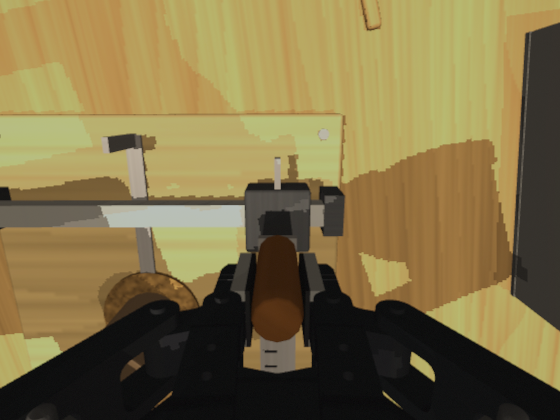

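Firm grip on the handle, with the handle in the jaws at (278,290) and the pointer at (278,155). I'll pull 100 mm and then look again.

Call:
move_arm(increments=[{"tx": 0,"ty": -0.5,"tz": -0.3,"rx": 0,"ry": 0,"rz": 0,"gripper": -1},{"tx": 0,"ty": -0.9,"tz": 0,"rx": 0,"ry": 0,"rz": 0,"gripper": -1},{"tx": 0,"ty": -1,"tz": 0,"rx": 0,"ry": 0,"rz": 0,"gripper": -1},{"tx": 0,"ty": -1,"tz": 0,"rx": 0,"ry": 0,"rz": 0,"gripper": -1},{"tx": 0,"ty": -1,"tz": 0,"rx": 0,"ry": 0,"rz": 0,"gripper": -1},{"tx": 0,"ty": -1,"tz": 0,"rx": 0,"ry": 0,"rz": 0,"gripper": -1},{"tx": 0,"ty": -1,"tz": 0,"rx": 0,"ry": 0,"rz": 0,"gripper": -1},{"tx": 0,"ty": -1,"tz": 0,"rx": 0,"ry": 0,"rz": 0,"gripper": -1},{"tx": 0,"ty": -1,"tz": 0,"rx": 0,"ry": 0,"rz": 0,"gripper": -1},{"tx": 0,"ty": -1,"tz": 0,"rx": 0,"ry": 0,"rz": 0,"gripper": -1},{"tx": 0,"ty": -0.6,"tz": 0,"rx": 0,"ry": 0,"rz": 0,"gripper": -1},{"tx": 0,"ty": 0,"tz": 0,"rx": 0,"ry": 0,"rz": 0,"gripper": -1}])

```text
clock: 17.05
eef_pos: [510.6, 160.2, 145.4]
tcp_rot: [-3.141, 0.0, 1.443]
contact_force: [7.0, 1.8, -23.6]
opening: 0.22
```

```bash
cat > chk.py <<'E'
from h import *
import sys
np.set_printoptions(precision=2,suppress=True)
M=T(); print(M[:3,3],r.sense()['contact_force'],r.sense()['opening'])
g=np.radians(-7.25); ex=np.array([np.cos(g),np.sin(g)]); 
print('handle x rel pad',(M[:2,3]-[489.2,60])@ex)
for n in ['wrist','top','scene']:
    im,d=r.grab_frame(n); save(n+sys.argv[1],im)
    if n=='wrist': save('wc'+sys.argv[1],cv2.resize(im[60:260,180:380],None,fx=3,fy=3,interpolation=2))
    for q,z in [('pointer',58),('mark',64),('beaker',22),('pad_top',22)]:
        k=r.place_of(q,n)
        if k: X=ray(n,*k[0]['location'],z,M)[:2]; print(n,q,round(k[0]['confidence'],2),k[0]['location'],X,'x rel pad',(X-[489.2,60])@ex)
E
python3 chk.py _a
```

```text
[510.63 160.24 145.35] [  6.97   1.77 -23.62] 0.219505015166951
handle x rel pad 8.608632758017436
wrist pointer 0.78 [153.5, 275.5] [515.12 203.73] x rel pad 7.573947342393363
wrist mark 0.61 [153.1, 258.6] [504.56 206.01] x rel pad -3.1843993885968005
top beaker 0.54 [230.7, 275.8] [486.32  55.2 ] x rel pad -2.249162239122467
top pad_top 0.92 [229.7, 274.8] [488.66  57.54] x rel pad -0.22197850506274067
scene mark 0.58 [171.1, 312.1] [504.46 200.14] x rel pad -2.54937736664381
scene beaker 0.7 [215.9, 267.8] [484.66  53.02] x rel pad -3.624280605149699
scene pad_top 0.85 [212.2, 273.3] [487.56  70.04] x rel pad -2.8988101614529413
```

View pics/wc_a.png

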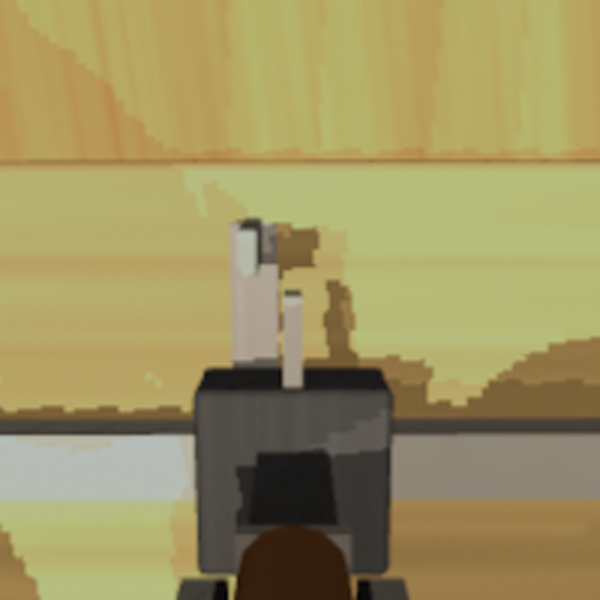

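The fin's inner face is at about col 247 of the crop and the pointer at about col 292, so roughly 9.5 mm are left. I'll also relieve the upward pull.

Call:
move_arm(increments=[{"tx": 0,"ty": -0.3,"tz": 0.1,"rx": 0,"ry": 0,"rz": 0,"gripper": -1},{"tx": 0,"ty": -0.3,"tz": 0.1,"rx": 0,"ry": 0,"rz": 0,"gripper": -1},{"tx": 0,"ty": -0.25,"tz": 0,"rx": 0,"ry": 0,"rz": 0,"gripper": -1},{"tx": 0,"ty": -0.1,"tz": 0,"rx": 0,"ry": 0,"rz": 0,"gripper": -1},{"tx": 0,"ty": 0,"tz": 0,"rx": 0,"ry": 0,"rz": 0,"gripper": -1},{"tx": 0,"ty": 0,"tz": 0,"rx": 0,"ry": 0,"rz": 0,"gripper": -1}])

```text
clock: 18.4
eef_pos: [503.6, 161.2, 145.2]
tcp_rot: [3.138, -0.0, 1.443]
contact_force: [7.7, -2.7, -7.5]
opening: 0.219
```

```bash
python3 chk.py _b
```

```text
[503.6  161.19 145.21] [ 7.71 -2.7  -7.55] 0.21873951277620976
handle x rel pad 1.5105358514544205
wrist pointer 0.71 [156.4, 277.5] [509.49 202.65] x rel pad 2.1211249359759328
wrist mark 0.8 [151.7, 271.2] [505.94 206.82] x rel pad -1.9199980909004994
top beaker 0.77 [232.2, 275.0] [482.83  57.07] x rel pad -5.953474358060043
top pad_top 0.79 [227.4, 273.7] [494.05  60.12] x rel pad 4.7924301190976495
scene pointer 0.8 [172.8, 313.5] [506.82 203.24] x rel pad -0.5923549124394077
scene mark 0.71 [344.2, 333.2] [ 784.   -169.17] x rel pad 321.36415670058415
scene beaker 0.88 [214.5, 271.2] [488.12  61.19] x rel pad -1.222723112893849
scene pad_top 0.8 [215.1, 272.8] [492.12  61.76] x rel pad 2.6744128079796887
```

View pics/wc_b.png

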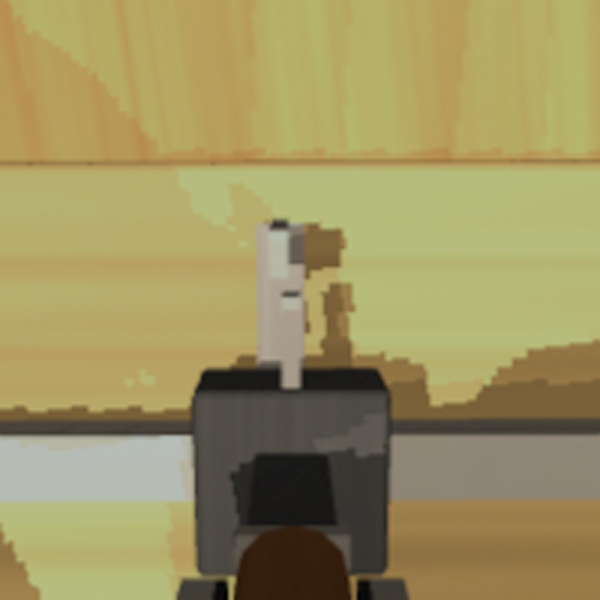

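View pics/scene_b.png

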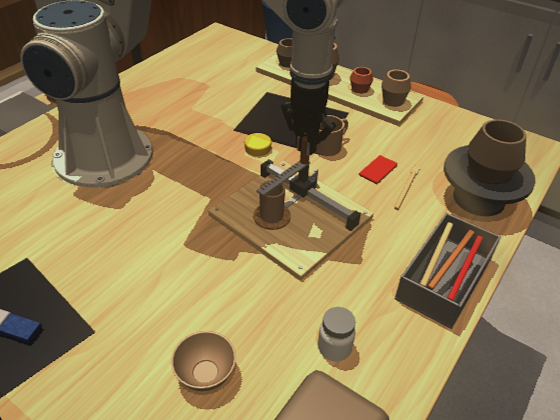

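The beaker is upright under the ruler. The fin is at about col 278 and the pointer at about 291 in the crop, which leaves about 2.7 mm.

Call:
move_arm(increments=[{"tx": 0,"ty": -0.15,"tz": 0,"rx": 0,"ry": 0,"rz": 0,"gripper": -1},{"tx": 0,"ty": -0.13,"tz": 0,"rx": 0,"ry": 0,"rz": 0,"gripper": -1},{"tx": 0,"ty": 0,"tz": 0,"rx": 0,"ry": 0,"rz": 0,"gripper": -1},{"tx": 0,"ty": 0,"tz": 0,"rx": 0,"ry": 0,"rz": 0,"gripper": -1},{"tx": 0,"ty": 0,"tz": 0,"rx": 0,"ry": 0,"rz": 0,"gripper": -1},{"tx": 0,"ty": 0,"tz": 0,"rx": 0,"ry": 0,"rz": 0,"gripper": -1},{"tx": 0,"ty": 0,"tz": 0,"rx": 0,"ry": 0,"rz": 0,"gripper": -1},{"tx": 0,"ty": 0,"tz": 0,"rx": 0,"ry": 0,"rz": 0,"gripper": -1}])

```text
clock: 19.95
eef_pos: [500.9, 161.5, 145.2]
tcp_rot: [3.138, -0.0, 1.443]
contact_force: [7.7, -2.9, -7.7]
opening: 0.216
```

```bash
python3 chk.py _c
```

```text
[500.88 161.51 145.2 ] [ 7.73 -2.93 -7.74] 0.21553611240320397
handle x rel pad -1.2235081737290976
wrist pointer 0.75 [156.1, 277.2] [506.6  203.19] x rel pad -0.8051765096989516
wrist mark 0.75 [149.2, 276.3] [506.66 208.29] x rel pad -1.3964590969653585
top beaker 0.64 [232.5, 274.8] [482.13  57.53] x rel pad -6.705631588525321
top pad_top 0.89 [230.3, 272.8] [487.27  62.21] x rel pad -2.1910193005775844
scene pointer 0.63 [169.6, 313.5] [500.47 213.18] x rel pad -8.149643194861175
scene mark 0.77 [173.2, 315.4] [514.73 198.29] x rel pad 7.870263187350348
scene beaker 0.57 [213.7, 270.6] [485.53  62.48] x rel pad -3.9542413390591213
scene pad_top 0.74 [216.1, 272.7] [493.81  59.03] x rel pad 4.698238807006983
```

View pics/wc_c.png

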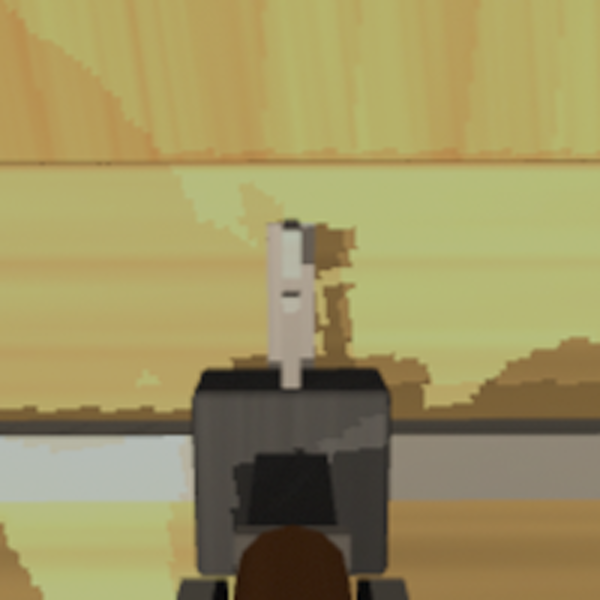

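The fin and pointer coincide at about col 291 of the crop and have been held still for over 0.5 s, so I'm handing in.

```bash
python3 -c "
from rig import r
s=r.sense();print(s['clock'],s['eef_pos'],s['contact_force'],s['opening'],abs(s['qvel']).max());print(r.sign_off())"
```

```text
20.7 [500.87832123 161.53340224 145.24018715] [ 6.78559231 -1.76656795 -7.15243982] 0.21834791488716349 0.0029639024952541637
the job is handed in; nothing more can be done
None
```

I stood the beaker on the cork pad and released it. Then I pulled the slide out about 109 mm by its handle and handed in while still holding it, at 20.7 s. No verdict was reported.

**Beaker:** I gripped it with the squeeze set at 20 N and set it down with about 10 N of contact. The wrist camera put it about 1 mm from the pad centre after release. At the end, the last scene picture I viewed, taken just before the final 3 mm pull, showed it upright under the ruler. I did not re-measure it more closely after that.

**Slide:** In the last wrist picture the pointer and the steel fin lie in the same column. The network's positions from that camera differ by about 0.6 mm along the rail, and the tool position relative to the pad agrees to about 1 mm. The arm was still, with a spring pull of about 7 N on the closed gripper.

**Checks that disagreed:** The scene and top cameras' final figures did not match the wrist view. The scene camera put pointer and mark 16 mm apart, and the top camera put the beaker 4–7 mm off the pad along the rail. In those views the arm covers much of the gauge, so I relied on the wrist picture instead.

**Other notes:** My first two move calls were refused as invalid because every row needs all its fields. The arm did not move for either. About 7 N of upward pull on the handle remained at the end.

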